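# Click-test the reagent cassettes and load a sound one

## Robot

A 6-joint arm with a two-finger parallel gripper is mounted at the origin on the work surface. World frame = base frame: x ahead of the robot, y to its left, z up, the work surface at z = 0. Lengths are in mm, angles in rad, forces in N, time in s.
With the tool pointing down it reaches from about 400 to 825 mm from the base axis. Payload 7 kg.
Tool frame: the origin (TCP) lies midway between the tips of the shut fingers; the grasp point (between the pads) lies 19 mm behind it; z points along the fingers, y is the direction in which the jaws open and shut (so a half turn about z gives the same grasp; the last joint's range is limited). The gripper opens to 88 mm and grips with 3 to 60 N. Pads are 19 mm wide; open, the fingers measure 130 mm over their backs; the gripper's body (78 mm by 193 mm) begins 47 mm behind the grasp point.
Start: joints at [-0.94, 0.359, 0.012, 0, -1.224, -0.288], TCP at [226.857, -635.713, 226.561] pointing down, gripper open.
Joint ranges: [-3.07, 3.07], [-1.43, 2.12], [-1.02, 1.25], [-3.03, 1.67], [-3.05, -0], [-3.03, 3.03]. Speed limits (rad/s): [2.39, 2.39, 3.01, 3.14, 3.14, 3.14].

## Interface

Orientations are given as a unit quaternion [x, y, z, w].
In Python, from bench import bot gives the robot as it stands. Calls block until the motion is done:
- bot.move_pose(position, orientation): joint-space move of the TCP to a pose.
- bot.movel(position, orientation=None, feed=150): straight line of the TCP; orientation=None keeps the orientation; feed is the mean speed in mm/s.
- bot.set_joints(angles): joint-space move.
- bot.grip(opening, effort=None): finger opening in mm; effort is the grip in N (None keeps the last); returns when the fingers have stopped.
- bot.wait(seconds).
- bot.solve_ik(position, orientation): joint angles nearest the present ones, or None.
- bot.get_obs(): the state.
- bot.snapshot(name): name is "scene" or "top" or "wrist"; returns a dict with "pixels" (400x640x3 uint8, red, green, blue), "z_map" (400x640 float32, mm along the optical axis (not along the pixel's ray), 0 where there is no reading), "intrinsics" (3x3 intrinsics, pixels), "k1" (the pictures are not rectified: a ray, as slopes to the right and down, at radius r is drawn at 1 + k1 r^2 times it, then the intrinsics apply), "extrinsics" (4x4, takes a point from camera to world coordinates). Camera axes: x right, y up, looking along -z (the intrinsics and any distortion apply to the point x, -y, -z); pixel columns grow to the right and rows downward; lengths in mm; the calibration is good to about 2 mm. A picture is of the moment at which its call begins.
A pose or a line that the arm cannot do raises bot.IKError and nothing moves.
- bot.close_job(): hands the job in, once; it reports no verdict.
The state is a dict: "clock": time; "qpos": joint angles; "dq": joint speeds; "joint_torque": joint torques, N m; "ee_pos": TCP position; "tool_rot": TCP orientation; "contact_force": force on the tool from outside, world axes, zero at the start; "moment": the same for the moment, N m; "gripper_width": finger opening in mm.
Only numpy, scipy, OpenCV 4.12 (cv2) and the standard library are available. Lean on these libraries where they do the work, as an engineer would, in place of code of your own. Each camera call takes 0.05 s, during which the arm holds its last target.

## Task

Test each of the four reagent cassettes by clicking its orange button fully in: on a sound one it stays in, and a faulty one springs back out. After testing, set any faulty cassette down upright in the red tray, and load one sound cassette, button in, fully home in the white bay with its notch on the blue rib. Leave the other sound cassettes standing where they are with their buttons in, and do not disturb the vials or the scanner or knock any cassette over.

Things in the scene. Friction and masses are not known exactly. Their poses are not given: they have to be found in the camera images.
- cassette_1_mid (a point): Centre (half-way up, 32 mm above the underside) of a white reagent cassette, a loose box 90 long (its x) x 44 wide (its y) x 64 high (its z), 0.14 to 0.28 kg, amber side panels; the four look alike. In its +x end is a vertical key notch, full height, 14 wide and 9 deep, lined blue, with a blue mark on the top beside it. In the middle of the top is an orange push button, diameter 26 mm.
- push_1 (a joint): Travel of cassette 1's orange button, m: 0 fully out (its top 14 mm above the cassette's top, 46 mm above the centre point), 0.010 clicked fully in (top 4 mm above). It takes about 3 N to push in slowly, 5 N at 50 mm/s. On a sound cassette it stays where it was pushed, also while the cassette is carried; on a faulty one it springs all the way out again within 0.2 s of being let go.
- cassette_2_mid (a point): Centre (half-way up, 32 mm above the underside) of a white reagent cassette, a loose box 90 long (its x) x 44 wide (its y) x 64 high (its z), 0.14 to 0.28 kg, amber side panels; the four look alike. In its +x end is a vertical key notch, full height, 14 wide and 9 deep, lined blue, with a blue mark on the top beside it. In the middle of the top is an orange push button, diameter 26 mm.
- push_2 (a joint): Travel of cassette 2's orange button, m: 0 fully out (its top 14 mm above the cassette's top, 46 mm above the centre point), 0.010 clicked fully in (top 4 mm above). It takes about 3 N to push in slowly, 5 N at 50 mm/s. On a sound cassette it stays where it was pushed, also while the cassette is carried; on a faulty one it springs all the way out again within 0.2 s of being let go.
- cassette_3_mid (a point): Centre (half-way up, 32 mm above the underside) of a white reagent cassette, a loose box 90 long (its x) x 44 wide (its y) x 64 high (its z), 0.14 to 0.28 kg, amber side panels; the four look alike. In its +x end is a vertical key notch, full height, 14 wide and 9 deep, lined blue, with a blue mark on the top beside it. In the middle of the top is an orange push button, diameter 26 mm.
- push_3 (a joint): Travel of cassette 3's orange button, m: 0 fully out (its top 14 mm above the cassette's top, 46 mm above the centre point), 0.010 clicked fully in (top 4 mm above). It takes about 3 N to push in slowly, 5 N at 50 mm/s. On a sound cassette it stays where it was pushed, also while the cassette is carried; on a faulty one it springs all the way out again within 0.2 s of being let go.
- cassette_4_mid (a point): Centre (half-way up, 32 mm above the underside) of a white reagent cassette, a loose box 90 long (its x) x 44 wide (its y) x 64 high (its z), 0.14 to 0.28 kg, amber side panels; the four look alike. In its +x end is a vertical key notch, full height, 14 wide and 9 deep, lined blue, with a blue mark on the top beside it. In the middle of the top is an orange push button, diameter 26 mm.
- push_4 (a joint): Travel of cassette 4's orange button, m: 0 fully out (its top 14 mm above the cassette's top, 46 mm above the centre point), 0.010 clicked fully in (top 4 mm above). It takes about 3 N to push in slowly, 5 N at 50 mm/s. On a sound cassette it stays where it was pushed, also while the cassette is carried; on a faulty one it springs all the way out again within 0.2 s of being let go.
- bay_floor (a point): Centre of the floor of the loading bay's well; the bay is a fixed white block 140 (x) x 94 (y) x 32 mm high. The well is 94 (x) x 48 (y) mm, open above, its floor 10 mm above the table and 22 mm below the bay's top, mouth chamfered 4 mm. A blue vertical rib 10 wide stands out 7 mm from the middle of the well's +x end wall, nearly to the top (a blue mark on the top is beside it); a cassette goes down only with its notch on this rib, its x axis along the bay's x axis.
- tray_in (a point): Centre of the inner floor (4 mm above the table) of the red reject tray, fixed, open above, 190 (x) x 150 (y) x 30 mm high outside, walls 4 mm.
- vial_1_mid (a point): Centre (39 mm up) of a loose standing milk sample vial, white with blue cap, diameter 36, 78 mm high; z up. A bystander.
- vial_2_mid (a point): Centre (39 mm up) of a loose standing milk sample vial, white with blue cap, diameter 36, 78 mm high; z up. A bystander.
- scanner_mid (a point): Middle (15 mm up) of a loose grey and white hand scanner lying on the bench, 147 mm along y, 62 mm wide, up to 34 mm high; a bystander.
Not all that is in view belongs to the job. What is shaped like the part that bears cassette_1_mid but brown, pink or purple is not meant.

How it is judged (in metres and radians):
On the way, in this order (a step that is already met when the one before it is completed fails the run):
1. a faulty button, clicked in, springs back out (((value of joint push_1 between 0.005 and 0.0085 m and velocity of joint push_1 below -0.004 m/s) or (value of joint push_2 between 0.005 and 0.0085 m and velocity of joint push_2 below -0.004 m/s) or (value of joint push_3 between 0.005 and 0.0085 m and velocity of joint push_3 below -0.004 m/s) or (value of joint push_4 between 0.005 and 0.0085 m and velocity of joint push_4 below -0.004 m/s))).
2. a cassette with its button out stands upright on the floor of the red tray (((horizontal distance between cassette_1_mid and tray_in below 0.07 m and z of cassette_1_mid in the frame of tray_in below 0.038 m and angle between cassette_1_mid's own z axis and vertical below 0.15 rad and value of joint push_1 below 0.003 m) or (horizontal distance between cassette_2_mid and tray_in below 0.07 m and z of cassette_2_mid in the frame of tray_in below 0.038 m and angle between cassette_2_mid's own z axis and vertical below 0.15 rad and value of joint push_2 below 0.003 m) or (horizontal distance between cassette_3_mid and tray_in below 0.07 m and z of cassette_3_mid in the frame of tray_in below 0.038 m and angle between cassette_3_mid's own z axis and vertical below 0.15 rad and value of joint push_3 below 0.003 m) or (horizontal distance between cassette_4_mid and tray_in below 0.07 m and z of cassette_4_mid in the frame of tray_in below 0.038 m and angle between cassette_4_mid's own z axis and vertical below 0.15 rad and value of joint push_4 below 0.003 m))), for 0.2 s.
At the end, for the whole second after the job is handed in: One cassette is upright in the bay (within 6 mm of centre, 3.5 mm of its floor), button in; those left stand upright within 40 mm of their start, buttons in (8 mm or more); only the faulty one, button out, stands upright on the tray's floor (((horizontal distance between cassette_1_mid and bay_floor below 0.006 m and z of cassette_1_mid in the frame of bay_floor below 0.0355 m and angle between the x axis of cassette_1_mid and the x axis of bay_floor, either way round below 0.1 rad and angle between cassette_1_mid's own z axis and vertical below 0.06 rad and value of joint push_1 above 0.008 m) or (horizontal distance between cassette_2_mid and bay_floor below 0.006 m and z of cassette_2_mid in the frame of bay_floor below 0.0355 m and angle between the x axis of cassette_2_mid and the x axis of bay_floor, either way round below 0.1 rad and angle between cassette_2_mid's own z axis and vertical below 0.06 rad and value of joint push_2 above 0.008 m) or (horizontal distance between cassette_3_mid and bay_floor below 0.006 m and z of cassette_3_mid in the frame of bay_floor below 0.0355 m and angle between the x axis of cassette_3_mid and the x axis of bay_floor, either way round below 0.1 rad and angle between cassette_3_mid's own z axis and vertical below 0.06 rad and value of joint push_3 above 0.008 m) or (horizontal distance between cassette_4_mid and bay_floor below 0.006 m and z of cassette_4_mid in the frame of bay_floor below 0.0355 m and angle between the x axis of cassette_4_mid and the x axis of bay_floor, either way round below 0.1 rad and angle between cassette_4_mid's own z axis and vertical below 0.06 rad and value of joint push_4 above 0.008 m)) and ((horizontal distance between cassette_1_mid and bay_floor below 0.006 m and z of cassette_1_mid in the frame of bay_floor below 0.0355 m and angle between the x axis of cassette_1_mid and the x axis of bay_floor, either way round below 0.1 rad and angle between cassette_1_mid's own z axis and vertical below 0.06 rad and value of joint push_1 above 0.008 m) or (distance of cassette_1_mid from where it was at the start of the episode below 0.04 m and angle between cassette_1_mid's own z axis and vertical below 0.15 rad and value of joint push_1 above 0.008 m) or (horizontal distance between cassette_1_mid and tray_in below 0.07 m and z of cassette_1_mid in the frame of tray_in below 0.038 m and angle between cassette_1_mid's own z axis and vertical below 0.15 rad and value of joint push_1 below 0.003 m)) and ((horizontal distance between cassette_2_mid and bay_floor below 0.006 m and z of cassette_2_mid in the frame of bay_floor below 0.0355 m and angle between the x axis of cassette_2_mid and the x axis of bay_floor, either way round below 0.1 rad and angle between cassette_2_mid's own z axis and vertical below 0.06 rad and value of joint push_2 above 0.008 m) or (distance of cassette_2_mid from where it was at the start of the episode below 0.04 m and angle between cassette_2_mid's own z axis and vertical below 0.15 rad and value of joint push_2 above 0.008 m) or (horizontal distance between cassette_2_mid and tray_in below 0.07 m and z of cassette_2_mid in the frame of tray_in below 0.038 m and angle between cassette_2_mid's own z axis and vertical below 0.15 rad and value of joint push_2 below 0.003 m)) and ((horizontal distance between cassette_3_mid and bay_floor below 0.006 m and z of cassette_3_mid in the frame of bay_floor below 0.0355 m and angle between the x axis of cassette_3_mid and the x axis of bay_floor, either way round below 0.1 rad and angle between cassette_3_mid's own z axis and vertical below 0.06 rad and value of joint push_3 above 0.008 m) or (distance of cassette_3_mid from where it was at the start of the episode below 0.04 m and angle between cassette_3_mid's own z axis and vertical below 0.15 rad and value of joint push_3 above 0.008 m) or (horizontal distance between cassette_3_mid and tray_in below 0.07 m and z of cassette_3_mid in the frame of tray_in below 0.038 m and angle between cassette_3_mid's own z axis and vertical below 0.15 rad and value of joint push_3 below 0.003 m)) and ((horizontal distance between cassette_4_mid and bay_floor below 0.006 m and z of cassette_4_mid in the frame of bay_floor below 0.0355 m and angle between the x axis of cassette_4_mid and the x axis of bay_floor, either way round below 0.1 rad and angle between cassette_4_mid's own z axis and vertical below 0.06 rad and value of joint push_4 above 0.008 m) or (distance of cassette_4_mid from where it was at the start of the episode below 0.04 m and angle between cassette_4_mid's own z axis and vertical below 0.15 rad and value of joint push_4 above 0.008 m) or (horizontal distance between cassette_4_mid and tray_in below 0.07 m and z of cassette_4_mid in the frame of tray_in below 0.038 m and angle between cassette_4_mid's own z axis and vertical below 0.15 rad and value of joint push_4 below 0.003 m)) and value of joint any of push_1, push_2 above 0.008 m and value of joint any of push_1, push_3 above 0.008 m and value of joint any of push_1, push_4 above 0.008 m and value of joint any of push_2, push_3 above 0.008 m and value of joint any of push_2, push_4 above 0.008 m and value of joint any of push_3, push_4 above 0.008 m); the robot touches nothing.
It fails at once if a vial or the scanner is shifted by more than 30 mm or tipped over (distance of any of vial_1_mid, vial_2_mid, scanner_mid from where it was at the start of the episode above 0.03 m or angle between any of vial_1_mid, vial_2_mid, scanner_mid's own z axis and vertical above 0.5 rad).
It fails at once if a cassette is tipped over (angle between any of cassette_1_mid, cassette_2_mid, cassette_3_mid, cassette_4_mid's own z axis and vertical above 0.7 rad).
It also fails if it takes over 72 s, if anything falls off the work surface, if the arm or the gripper's body presses on something with over 40 N, if the wrist force passes 120 N, or if a joint passes its speed limit or range.

## Working session

There is one attempt and no reset: what is moved stays moved. The work goes in short steps, each a Python script; the robot and the scene stay as the last script left them, time stands still between calls to the robot, and variables do not carry over. Pictures are saved under pics/ and viewed, and the job is handed in when it is done.

```bash
ls; mkdir -p pics
cat > h.py <<'E'
import numpy as np, cv2
from bench import bot
def save(im,name,crop=None,s=1):
    if crop: u0,v0,u1,v1=crop; im=im[v0:v1,u0:u1]
    if s!=1: im=cv2.resize(im,None,fx=s,fy=s,interpolation=cv2.INTER_CUBIC)
    cv2.imwrite('pics/'+name,im[:,:,::-1])
def und(S,u,v):
    K=S['intrinsics']; p=np.array([(u-K[0,2])/K[0,0],(v-K[1,2])/K[1,1]])
    q=p.copy()
    for _ in range(20): q=p/(1+S['k1']*(q@q))
    return q
def ray(S,u,v):
    q=und(S,u,v); T=S['extrinsics']; d=T[:3,:3]@np.array([q[0],-q[1],-1.]); return T[:3,3],d
def at_z(S,u,v,z):
    o,d=ray(S,u,v); return o+d*(z-o[2])/d[2]
def at_depth(S,u,v):
    o,d=ray(S,u,v); return o+d*S['z_map'][int(v),int(u)]
def q_yaw(yaw):
    # tool down, tool y axis at angle yaw from... R=Rz(yaw)*Rx(pi)
    return [np.cos(yaw/2),np.sin(yaw/2),0,0]
E
python3 - <<'E'
from h import *
import pickle
for n in('scene','top'):
    S=bot.snapshot(n); save(S['pixels'],n+'0.png'); pickle.dump(S,open(n+'0.pkl','wb'))
    print(n,S['extrinsics'].round(3).tolist(),S['intrinsics'].tolist(),S['k1'])
o=bot.get_obs(); print(o)
E
```

```text
pics
scene [[0.352, -0.811, 0.468, 1069.356], [0.936, 0.304, -0.177, -223.401], [0.002, 0.5, 0.866, 1056.766], [0.0, 0.0, 0.0, 1.0]] [[491.54489882779046, 0.0, 324.67785343263955], [0.0, 491.54489882779046, 204.00203752447047], [0.0, 0.0, 1.0]] -0.056510617442162625
top [[-0.014, 0.997, -0.074, 461.296], [-1.0, -0.014, 0.001, 13.28], [-0.0, 0.074, 0.997, 1118.033], [0.0, 0.0, 0.0, 1.0]] [[382.416455722247, 0.0, 316.06879082153773], [0.0, 382.416455722247, 199.7549694981551], [0.0, 0.0, 1.0]] -0.09228200838617577
{'clock': 0.1, 'qpos': array([-9.39893968e-01,  3.59329782e-01,  1.11699360e-02, -3.15096721e-04,
       -1.22409608e+00, -2.88127520e-01]), 'dq': array([-4.12853079e-06, -7.69477141e-04,  6.70763467e-04,  1.40802786e-03,
       -5.87534838e-04,  1.34128105e-03]), 'joint_torque': array([-2.30363294e-03, -5.84160161e+01,  2.93748450e+01,  7.01563329e+00,
        1.00538073e-02, -7.33478873e-05]), 'ee_pos': array([ 226.72148266, -635.33021013,  225.71427039]), 'tool_rot': array([-1.70496701e-01,  9.85357966e-01,  7.19794061e-04, -1.90906509e-04]), 'contact_force': array([-0.42510419, -0.05095652, -0.22600918]), 'moment': array([ 0.01487556, -0.03030466, -0.01588288]), 'gripper_width': 87.72305743497357}
```

View pics/top0.png

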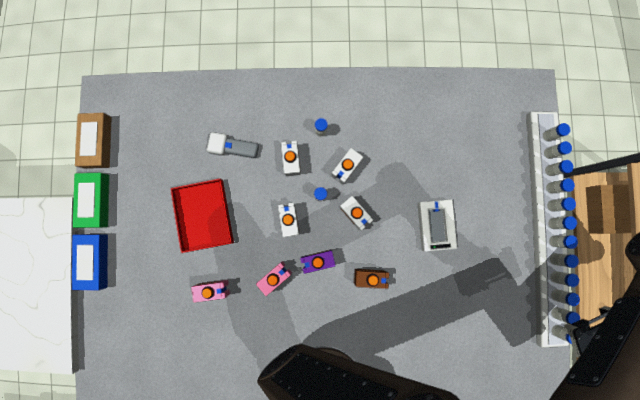

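View pics/scene0.png

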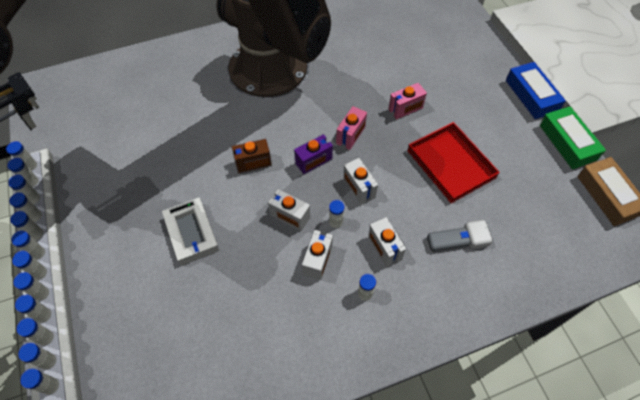

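The top view shows white cassettes at about (290,157), (348,164), (288,219) and (357,212), the bay at (438,225), the tray at (202,215), and vials at (320,125) and (320,194). I'll enlarge it.

Run:
```python
from h import *
import pickle
S=pickle.load(open('top0.pkl','rb'))
save(S['pixels'],'c1.png',(260,110,385,245),4.4)
save(S['pixels'],'c2.png',(405,190,475,260),8)
save(S['pixels'],'c3.png',(160,170,245,260),6)
```

```text
(no output)
```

View pics/c1.png

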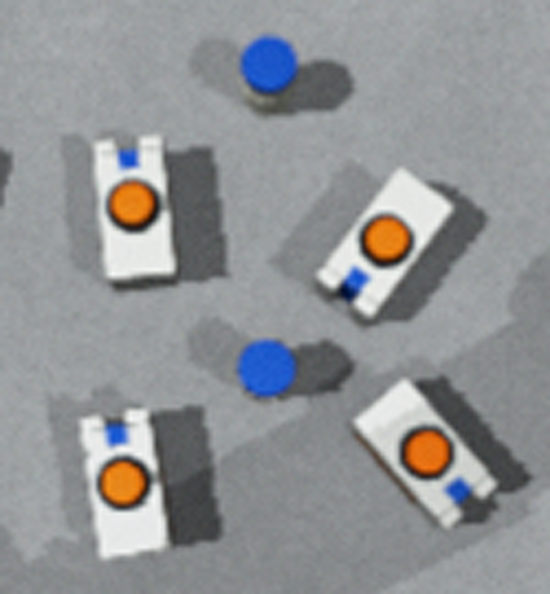

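View pics/c2.png

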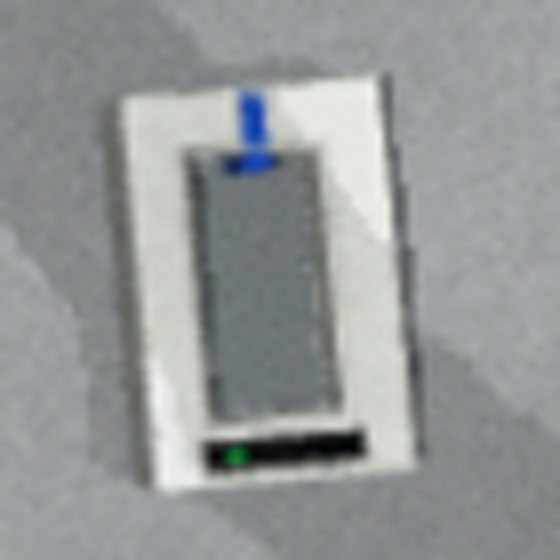

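View pics/c3.png

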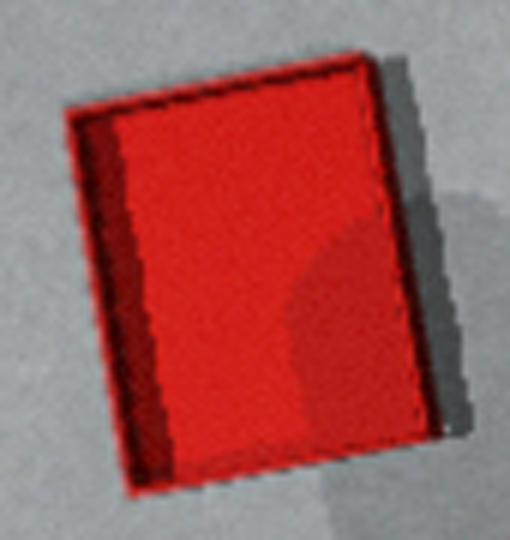

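```bash
cat > loc.py <<'E'
from h import *
def cc(pts,s,off): return [((x+.5)/s-.5+off[0],(y+.5)/s-.5+off[1]) for x,y in pts]
def fit(S,px,z):
    P=np.array([at_z(S,u,v,z)[:2] for u,v in px]); return P
def seg(P): # edges lens
    return [round(float(np.linalg.norm(P[i]-P[(i+1)%4])),1) for i in range(4)]
E
python3 - <<'E'
from loc import *
import pickle
S=pickle.load(open('top0.pkl','rb'))
# corner order: notch-left..; first two -> listed clockwise
R={'A':([(95,143),(160,138),(175,277),(107,281)],(132,204)),
'B':([(370,322),(318,280),(403,168),(455,208)],(387,240)),
'C':([(80,420),(147,408),(167,550),(102,557)],(124,482)),
'D':([(497,489),(447,528),(354,425),(404,378)],(427,453))}
def yaw(P): d=(P[0]+P[1]-P[2]-P[3]); return np.arctan2(d[1],d[0])
for k,(c,b) in R.items():
    P=fit(S,cc(c,4.4,(260,110)),64); B=at_z(S,*cc([b],4.4,(260,110))[0],78)
    u,v=cc([b],4.4,(260,110))[0]
    print(k,P.mean(0).round(1),B.round(1),'yaw',yaw(P).round(3),seg(P),at_depth(S,u,v).round(1))
P=fit(S,cc([(122,98),(380,76),(412,468),(155,490)],8,(405,190)),32);print('bay',P.mean(0),yaw(P),seg(P))
P=fit(S,cc([(190,152),(320,148),(342,412),(210,420)],8,(405,190)),32);print('well',P.mean(0),yaw(P),seg(P))
P=fit(S,cc([(67,107),(368,52),(438,437),(130,495)],6,(160,170)),30);print('tray',P.mean(0),yaw(P),seg(P))
for n,p,z in(('v1',(268,64),78),('v2',(267,367),78)):print(n,at_z(S,*cc([p],4.4,(260,110))[0],z))
for p in[(217,143),(257,150)]: print('scan',at_z(S,*p,20))
for p in[(318,262),(273,280),(373,280)]: print('decoy',at_z(S,*p,70))
o=bot.get_obs()
for w in(-.3,): pass
# where is wrist cam
W=bot.snapshot('wrist');print(W['extrinsics'].round(3).tolist(),W['intrinsics'][0,0]);save(W['pixels'],'w0.png')
E
```

```text
A [659.9  83.1] [660.7  83.6  78. ] yaw 0.088 [41.5, 90.0, 43.1, 89.2] [659.9  83.3  82. ]
B [635.3 -76.5] [635.6 -75.6  78. ] yaw 2.483 [42.2, 90.2, 41.7, 91.1] [635.4 -75.5  79.4]
C [486.3  91.1] [486.9  90.   78. ] yaw 0.14 [42.8, 89.8, 40.9, 86.9] [486.8  89.8  81.6]
D [501.5 -98.2] [502.2 -97.6  78. ] yaw -2.444 [39.9, 86.8, 43.3, 90.8] [502.  -97.2  82.5]
bay [ 465.13745915 -335.78745457] 0.050475316778142584 [95.0, 140.9, 93.9, 140.1]
well [ 465.03091113 -334.93312804] 0.046523355041814936 [47.6, 94.7, 48.2, 95.8]
tray [503.52117082 342.77085073] 0.17858120941246283 [149.5, 187.5, 151.1, 189.5]
v1 [749.12806015  -2.9633119   78.        ]
v2 [556.99526916   0.59980826  78.        ]
scan [714.28509733 300.85698926  20.        ]
scan [691.10402345 182.67002299  20.        ]
decoy [369.37346288   9.55553424  70.        ]
decoy [322.13231457 132.6473206   70.        ]
decoy [ 318.07743481 -139.46099414   70.        ]
[[-0.337, -0.904, -0.264, 154.714], [0.941, -0.324, -0.095, -660.712], [0.0, -0.281, 0.96, 384.411], [0.0, 0.0, 0.0, 1.0]] 304.5526992780056
```

View pics/w0.png

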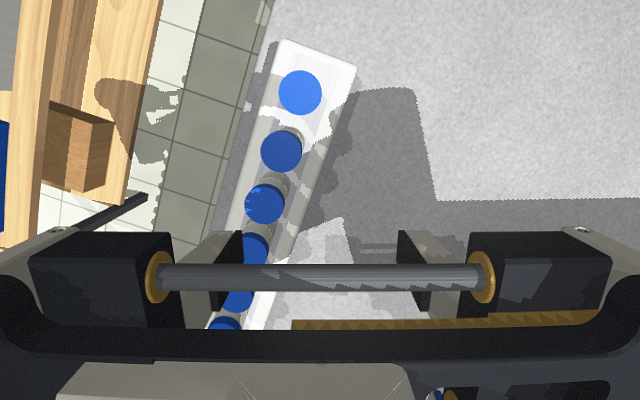

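```bash
cat >> h.py <<'E'
C={'A':(660.3,83.4,.088),'B':(635.5,-76,2.483),'C':(486.6,90.3,.14),'D':(501.8,-97.8,-2.444)}
BAY=(465.1,-335.4,.049); TRAY=(503.5,342.8,.1786)
E
python3 - <<'E'
from h import *
for n,(x,y,w) in list(C.items())+[('bay',BAY),('tray',TRAY)]:
  for k in(-2,-1,0,1,2):
    a=w+k*np.pi
    if abs(a)>3.6: continue
    for z in (35,160,):
        q=bot.solve_ik([x,y,z],q_yaw(a)); print(n,k,round(a,2),z,None if q is None else np.round(q,2).tolist())
E
```

```text
A -1 -3.05 35 [0.42, 0.51, -0.23, 0.0, -0.84, -1.9]
A -1 -3.05 160 [0.42, 0.39, -0.1, 0.0, -1.08, -1.9]
A 0 0.09 35 [0.42, 0.51, -0.23, 0.0, -0.84, 1.24]
A 0 0.09 160 [0.42, 0.39, -0.1, 0.0, -1.08, 1.24]
A 1 3.23 35 [0.42, 0.51, -0.23, 0.0, -0.84, -1.9]
A 1 3.23 160 [0.42, 0.39, -0.1, 0.0, -1.08, -1.9]
B -1 -0.66 35 [0.19, 0.48, -0.29, 0.0, -0.81, 0.73]
B -1 -0.66 160 [0.19, 0.35, -0.16, 0.0, -1.06, 0.73]
B 0 2.48 35 [0.19, 0.48, -0.29, 0.0, -0.81, -2.41]
B 0 2.48 160 [0.19, 0.35, -0.16, 0.0, -1.06, -2.41]
C -1 -3.0 35 [0.58, 0.28, -0.62, -0.0, -0.67, -2.01]
C -1 -3.0 160 [0.58, 0.12, -0.47, 0.0, -0.98, -2.01]
C 0 0.14 35 [0.58, 0.28, -0.62, 0.0, -0.67, 1.13]
C 0 0.14 160 [0.58, 0.12, -0.47, 0.0, -0.98, 1.13]
C 1 3.28 35 [0.58, 0.28, -0.62, -0.0, -0.67, -2.01]
C 1 3.28 160 [0.58, 0.12, -0.47, 0.0, -0.98, -2.01]
D 0 -2.44 35 [0.19, 0.31, -0.58, 0.0, -0.68, -1.07]
D 0 -2.44 160 [0.19, 0.15, -0.44, 0.0, -0.99, -1.07]
D 1 0.7 35 [0.19, 0.31, -0.58, 0.0, -0.68, 2.08]
D 1 0.7 160 [0.19, 0.15, -0.44, 0.0, -0.99, 2.08]
bay -1 -3.09 35 [-0.28, 0.39, -0.44, 0.0, -0.74, -1.24]
bay -1 -3.09 160 [-0.28, 0.25, -0.31, 0.0, -1.02, -1.24]
bay 0 0.05 35 [-0.28, 0.39, -0.44, 0.0, -0.74, 1.9]
bay 0 0.05 160 [-0.28, 0.25, -0.31, 0.0, -1.02, 1.9]
bay 1 3.19 35 [-0.28, 0.39, -0.44, 0.0, -0.74, -1.24]
bay 1 3.19 160 [-0.28, 0.25, -0.31, 0.0, -1.02, -1.24]
tray -1 -2.96 35 [0.92, 0.44, -0.36, -0.0, -0.77, -2.31]
tray -1 -2.96 160 [0.92, 0.3, -0.23, 0.0, -1.04, -2.31]
tray 0 0.18 35 [0.92, 0.44, -0.36, 0.0, -0.77, 0.83]
tray 0 0.18 160 [0.92, 0.3, -0.23, 0.0, -1.04, 0.83]
tray 1 3.32 35 [0.92, 0.44, -0.36, -0.0, -0.77, -2.31]
tray 1 3.32 160 [0.92, 0.3, -0.23, 0.0, -1.04, -2.31]
```

```bash
cat >> h.py <<'E'
def press(x,y,yaw):
    q=q_yaw(yaw)
    bot.move_pose([x,y,105],q)
    f0=bot.get_obs()['contact_force'][2]
    bot.movel([x,y,80],feed=80)
    z=70; L=[]
    while True:
        bot.movel([x,y,z],feed=40); o=bot.get_obs(); f=o['contact_force'][2]-f0
        L.append((z,round(o['ee_pos'][2],1),round(f,1)))
        if f>9 or z<63.5: break
        z-=1
    print(o['ee_pos'].round(1),L)
    bot.movel([x,y,105],feed=100); print('t',bot.get_obs()['clock'])
E
python3 - <<'E'
from h import *
bot.grip(0,20)
print(bot.get_obs()['clock'],bot.get_obs()['gripper_width'])
x,y,w=C['D']; press(x,y,w)
bot.wait(.2)
for n in('top','scene'):
    S=bot.snapshot(n); save(S['pixels'],f'D_{n}.png',(240,100,400,300) if n=='top' else (200,130,440,310),3)
W=bot.snapshot('wrist');save(W['pixels'],'D_w.png')
E
```

```text
1.575 0.6415263306008647
[501.9 -97.9  68.2] [(70, np.float64(69.7), np.float64(0.5)), (69, np.float64(68.9), np.float64(0.8)), (68, np.float64(68.3), np.float64(5.4)), (67, np.float64(68.2), np.float64(14.2))]
t 5.9167
```

```bash
cd pics; python3 -c "
import cv2,numpy as np
a=[cv2.imread(f) for f in('D_scene.png','D_w.png')]
a=[cv2.resize(i,(640,400)) for i in a];cv2.imwrite('D_m.png',cv2.resize(np.vstack(a),(480,600)))"
```

```text
(no output)
```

View pics/D_scene.png

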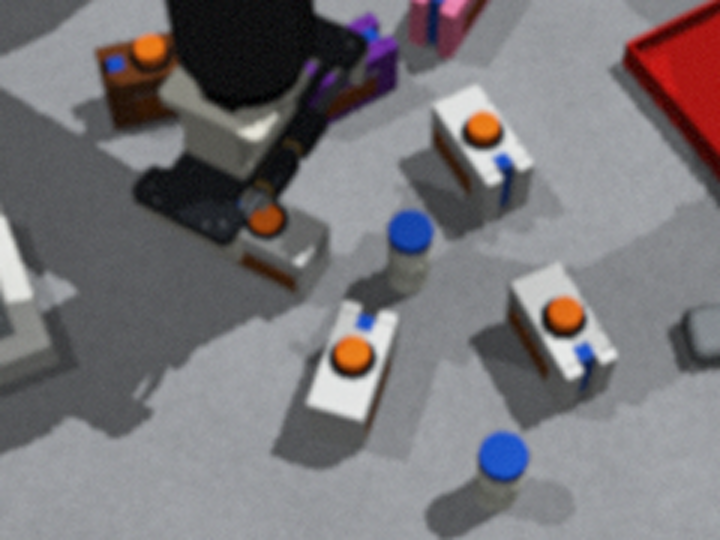

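View pics/D_w.png

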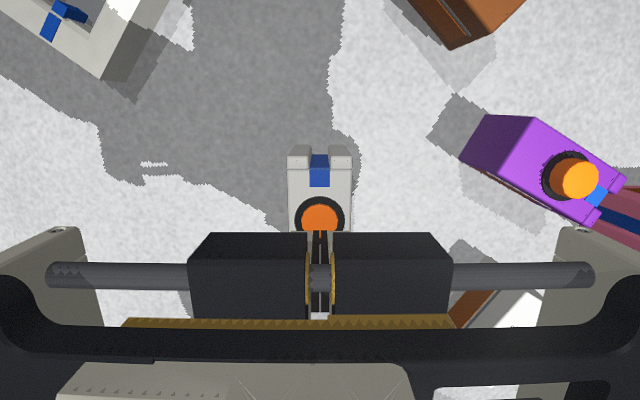

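Run:
```python
from h import *
def chk(tag,keys):
    T=bot.snapshot('top')
    for k in keys:
        x,y,w=C[k]; T_=np.linalg.inv(T['extrinsics'])@np.array([x,y,76,1]);q=np.array([T_[0],-T_[1]])/-T_[2]
        q=q*(1+T['k1']*(q@q));u,v=T['intrinsics'][:2,:2]@q+T['intrinsics'][:2,2]
        u,v=int(round(u)),int(round(v)); zz=[at_depth(T,u+i,v+j)[2] for i in(-2,-1,0,1,2) for j in(-2,-1,0,1,2)]
        print(tag,k,np.median(zz).round(1))
for k,w in(('B',-2.444),('A',-2.9),('C',-2.9)):
    press(*C[k][:2],w); bot.wait(.15)
    S=bot.snapshot('scene');save(S['pixels'],f'{k}_scene.png',(200,130,440,310),3)
    W=bot.snapshot('wrist');save(W['pixels'],f'{k}_w.png')
    chk(k,'ABCD')
```

```text
[635.5 -76.   68.2] [(70, np.float64(69.7), np.float64(-0.6)), (69, np.float64(68.9), np.float64(-0.2)), (68, np.float64(68.3), np.float64(4.6)), (67, np.float64(68.2), np.float64(10.9))]
t 9.0083
B A 518.4
B B 312.6
B C 631.3
B D 69.3
[660.6  83.5  68.2] [(70, np.float64(70.2), np.float64(2.7)), (69, np.float64(69.2), np.float64(1.9)), (68, np.float64(68.3), np.float64(5.6)), (67, np.float64(68.2), np.float64(10.0))]
t 12.15
A A 264.2
A B 69.3
A C 79.9
A D 69.3
[486.7  90.3  68.1] [(70, np.float64(69.7), np.float64(-0.7)), (69, np.float64(68.9), np.float64(0.1)), (68, np.float64(68.3), np.float64(5.9)), (67, np.float64(68.1), np.float64(15.5))]
t 15.3333
C A 80.2
C B 69.2
C C 546.3
C D 69.8
```

View pics/C_scene.png

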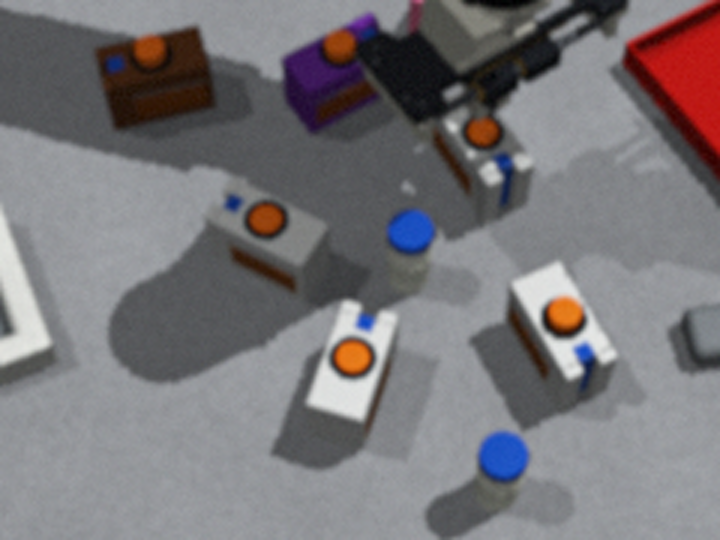

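View pics/C_w.png

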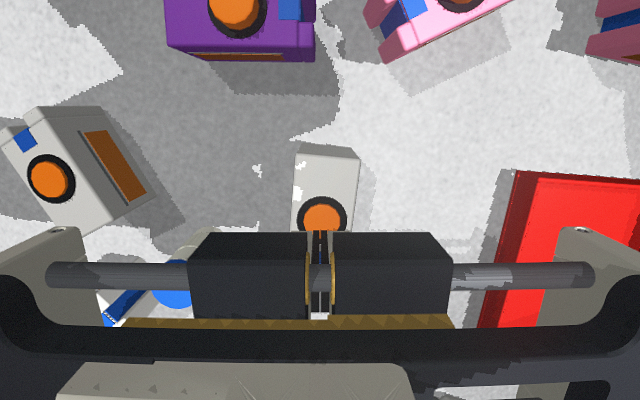

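Run:
```python
from h import *
x,y,w=C['A']; q=q_yaw(w-np.pi)
bot.movel([486.6,90.3,130],feed=250)
bot.move_pose([x,y,120],q); bot.grip(70)
bot.movel([x,y,32],feed=120); bot.grip(30,25); o=bot.get_obs();print(o['clock'],o['gripper_width'],o['ee_pos'])
bot.movel([x,y,130],feed=150); print(bot.get_obs()['gripper_width'],bot.get_obs()['contact_force'])
x,y,w=TRAY; bot.move_pose([x,y,130],q_yaw(w-np.pi))
bot.movel([x,y,50],feed=150); f0=bot.get_obs()['contact_force'][2]
z=50
for z in(44,40,38,37,36.5,36,35.5):
    bot.movel([x,y,z],feed=50); f=bot.get_obs()['contact_force'][2]-f0; print(z,f)
    if f>3: break
bot.grip(70); bot.movel([x,y,130],feed=200)
o=bot.get_obs();print(o['clock'],o['gripper_width'])
S=bot.snapshot('scene');save(S['pixels'],'t_scene.png',(200,80,520,320),2.5)
W=bot.snapshot('wrist');save(W['pixels'],'t_w.png')
```

```text
19.275 43.51814895910324 [660.44884249  83.47983436  32.39202435]
43.67407829154602 [ 0.33953974  0.03340515 -2.69223417]
44 -1.0184517526817087
40 -1.282259855965711
38 -1.1880398410680955
37 -1.3770217567741367
36.5 -1.0593617193077303
36 3.627951033161599
24.725 70.31132493518308
```

View pics/t_scene.png

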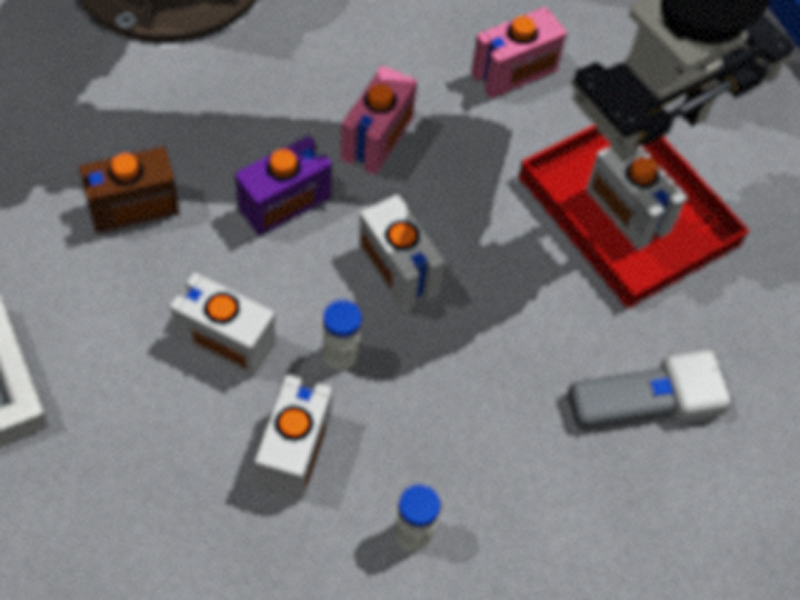

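View pics/t_w.png

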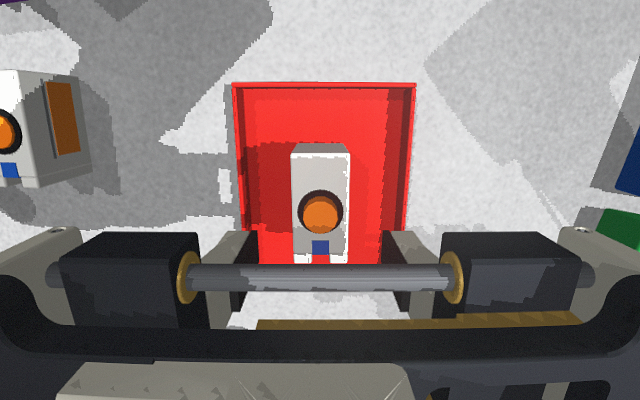

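Run:
```python
from h import *
x,y,w=C['C']; q=q_yaw(w)
bot.move_pose([x,y,130],q)
W=bot.snapshot('wrist');save(W['pixels'],'p_w.png')
bot.movel([x,y,33],feed=120); bot.grip(30,25); o=bot.get_obs();print(o['clock'],o['gripper_width'],o['ee_pos'])
bot.movel([x,y,130],feed=150); print(bot.get_obs()['gripper_width'],bot.get_obs()['contact_force'])
x,y,w=BAY; bot.move_pose([x,y,130],q_yaw(w))
W=bot.snapshot('wrist');save(W['pixels'],'b_w1.png')
bot.movel([x,y,72],feed=120)
o=bot.get_obs();print(o['clock'],o['gripper_width'],o['ee_pos'],o['tool_rot'])
import pickle
for n in('scene','top','wrist'):
    S=bot.snapshot(n);pickle.dump(S,open(f'b_{n}.pkl','wb'))
    save(S['pixels'],f'b_{n}.png')
    if n!='wrist': save(S['pixels'],f'b_{n}.png',(120,160,260,300) if n=='scene' else (385,170,495,280),5)
```

```text
29.2667 43.83035606588839 [486.82570785  90.46952597  33.33517831]
43.59986884017874 [ 0.64541359  0.1962221  -1.73344992]
32.3167 43.90471214856 [ 465.66942319 -335.31762944   72.44658223] [9.99688946e-01 2.49390367e-02 1.33920839e-04 1.92584730e-04]
```

View pics/b_wrist.png

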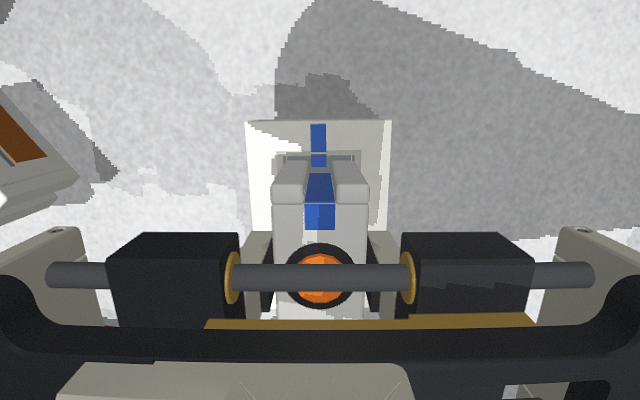

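View pics/b_scene.png

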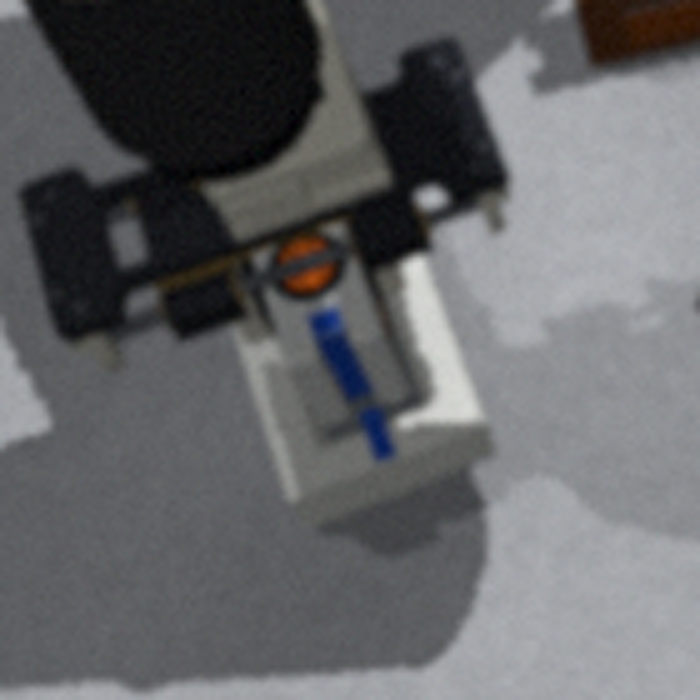

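View pics/p_w.png

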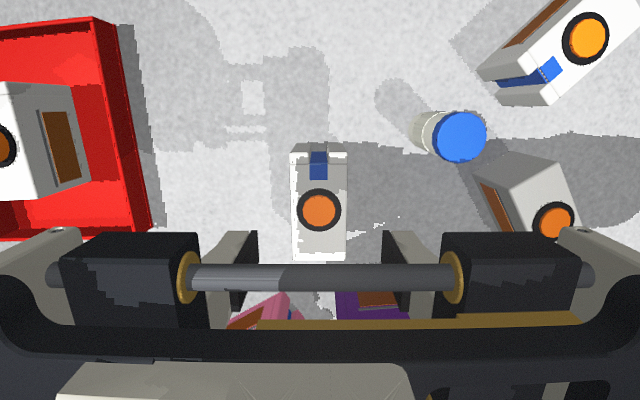

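View pics/b_w1.png

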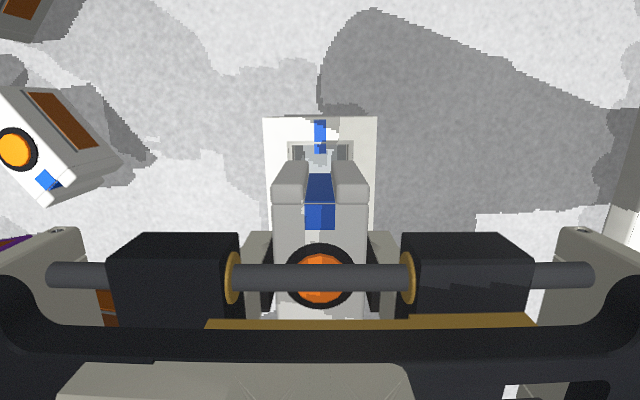

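The notch end faces the rib, and the alignment looks close. The notch is at about (320,185) and the rib mark at (318,145). I'll enlarge this to measure the offsets.

Run:
```python
from h import *
import pickle
S=pickle.load(open('b_wrist.pkl','rb')); save(S['pixels'],'b_wc.png',(235,110,400,235),4.8)
```

```text
(no output)
```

View pics/b_wc.png

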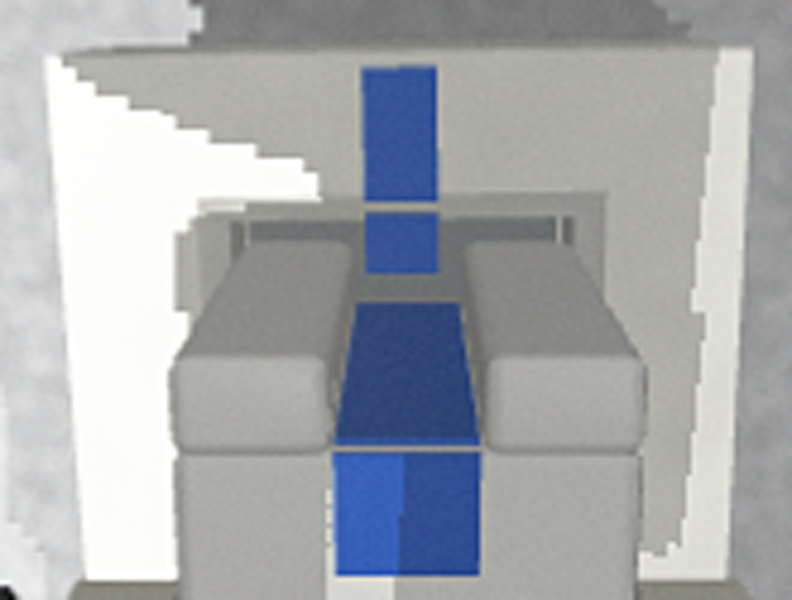

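Run:
```python
from loc import *
import pickle
S=pickle.load(open('b_wrist.pkl','rb'))
T=np.array([465.67,-335.32]); c,s=np.cos(.0499),np.sin(.0499)
def tl(pts,z):
    for p in pts:
        u,v=cc([p],4.8,(235,110))[0]; P=at_z(S,u,v,z); d=P[:2]-T
        print(p,z,'rel tool x',round(c*d[0]+s*d[1],1),'y',round(-s*d[0]+c*d[1],1),'depth z',at_depth(S,u,v)[2].round(1))
print('bay corners');tl([(47,55),(752,47)],32)
print('mark');tl([(362,67),(437,66),(365,201),(437,201)],32)
print('chamfer mouth');tl([(205,203),(605,195)],32)
print('rib front');tl([(366,272),(438,272)],31)
print('cass bottom notch bottom');tl([(357,302),(460,302)],39.4)
print('cass bottom end');tl([(243,240),(350,240),(466,240),(573,240)],39.4)
print('cass top notch');tl([(334,445),(480,445)],103.4)
print('cass top end');tl([(178,365),(640,365)],103)
```

```text
bay corners
(47, 55) 32 rel tool x 67.0 y 48.0 depth z 0.2
(752, 47) 32 rel tool x 68.1 y -46.1 depth z 0.1
mark
(362, 67) 32 rel tool x 65.3 y 5.9 depth z 33.4
(437, 66) 32 rel tool x 65.4 y -4.1 depth z 32.6
(365, 201) 32 rel tool x 47.4 y 5.7 depth z 30.7
(437, 201) 32 rel tool x 47.4 y -4.2 depth z 32.7
chamfer mouth
(205, 203) 32 rel tool x 47.1 y 27.6 depth z 31.5
(605, 195) 32 rel tool x 48.2 y -27.1 depth z 32.0
rib front
(366, 272) 31 rel tool x 37.3 y 5.6 depth z 10.4
(438, 272) 31 rel tool x 37.3 y -4.4 depth z 31.6
cass bottom notch bottom
(357, 302) 39.4 rel tool x 34.8 y 6.6 depth z 46.5
(460, 302) 39.4 rel tool x 34.8 y -7.2 depth z 11.4
cass bottom end
(243, 240) 39.4 rel tool x 43.2 y 21.7 depth z 14.3
(350, 240) 39.4 rel tool x 43.2 y 7.5 depth z 10.9
(466, 240) 39.4 rel tool x 43.2 y -7.9 depth z 10.7
(573, 240) 39.4 rel tool x 43.3 y -22.1 depth z 23.6
cass top notch
(334, 445) 103.4 rel tool x 34.9 y 6.7 depth z 101.9
(480, 445) 103.4 rel tool x 34.9 y -6.7 depth z 102.4
cass top end
(178, 365) 103 rel tool x 42.4 y 20.8 depth z 103.4
(640, 365) 103 rel tool x 42.4 y -21.2 depth z 103.9
```

Run:
```python
from h import *
import pickle
q=q_yaw(.049+.008); x,y=464.0,-334.4
bot.movel([x,y,70],q,feed=60); bot.wait(.2); o=bot.get_obs(); print(o['ee_pos'])
x+=x-o['ee_pos'][0]; y+=y+0-o['ee_pos'][1]
bot.movel([x,y,67],feed=60); o=bot.get_obs(); print(o['ee_pos']); f0=o['contact_force']
z=67
while z>43:
    z-=2 if z>45 else 1
    bot.movel([x,y,z],feed=50); o=bot.get_obs(); f=o['contact_force']-f0; print(z,o['ee_pos'].round(1),f.round(1))
    if f[2]>7: break
print(o['clock'])
S=bot.snapshot('wrist');save(S['pixels'],'b2_wc.png',(235,60,400,235),3.4);pickle.dump(S,open('b2.pkl','wb'))
```

```text
[ 464.06656223 -334.44993451   70.12452241]
[ 463.69737664 -334.28587502   66.65620594]
65 [ 463.8 -334.3   64.8] [ 0.6 -0.9 -0.4]
63 [ 463.8 -334.3   62.8] [1.5 0.  0.4]
61 [ 463.8 -334.3   60.9] [1.4 0.  0.1]
59 [ 463.8 -334.3   58.8] [-0.3 -0.2 -0.5]
57 [ 463.8 -334.3   56.8] [ 0.3 -1.1  0.8]
55 [ 463.8 -334.3   54.8] [ 0.2 -0.7  0.1]
53 [ 463.8 -334.3   52.9] [ 0.5 -0.3  0.5]
51 [ 463.8 -334.3   50.8] [ 1.  -0.5  0. ]
49 [ 463.8 -334.3   48.8] [ 0.2 -0.7  0.5]
47 [ 463.8 -334.3   46.8] [ 0.7 -0.6 -0. ]
45 [ 463.8 -334.3   44.8] [ 0.4 -0.9  0.1]
44 [ 463.9 -334.3   44. ] [ 0.5 -0.4 -0.3]
43 [ 464.2 -334.5   43.4] [ 0.8 -0.5  4.4]
36.4167
```

View pics/b2_wc.png

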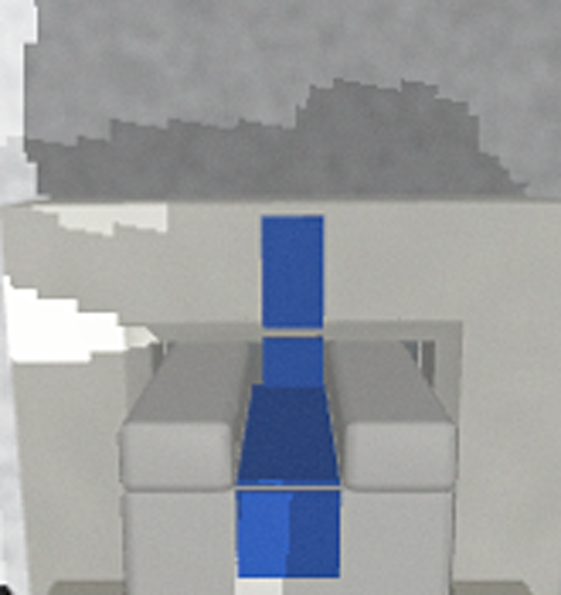

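The cassette slid home with almost no side force and met the floor at TCP z = 43.4, with the rib inside the notch at crop (292,360). Next I release, retreat and check everything.

Run:
```python
from h import *
import pickle
o=bot.get_obs(); x,y=o['ee_pos'][:2]
bot.grip(66); bot.movel([x,y,140],feed=150)
W=bot.snapshot('wrist');save(W['pixels'],'f_w.png')
bot.move_pose([400,-560,230],q_yaw(.05)); print(bot.get_obs()['clock'])
for n in('scene','top'):
    S=bot.snapshot(n);pickle.dump(S,open(f'f_{n}.pkl','wb'))
    save(S['pixels'],f'f_{n}.png',(140,80,520,320) if n=='scene' else (160,100,480,300),2.1 if n=='scene' else 2.5)
T=S
for k,(x,y,z) in {'Atray':(503.5,342.8,82),'B':(635.5,-76,68),'Cbay':(464.5,-334.8,78),'D':(501.8,-97.8,68)}.items():
    t=np.linalg.inv(T['extrinsics'])@np.array([x,y,z,1]);q=np.array([t[0],-t[1]])/-t[2]
    q=q*(1+T['k1']*(q@q));u,v=(T['intrinsics'][:2,:2]@q+T['intrinsics'][:2,2]).round().astype(int)
    print(k,u,v,np.median([at_depth(T,u+i,v+j)[2] for i in(-1,0,1) for j in(-1,0,1)]).round(1))
```

```text
38.925
Atray 195 214 82.9
B 347 165 69.2
Cbay 443 225 79.0
D 356 213 69.2
```

View pics/f_top.png

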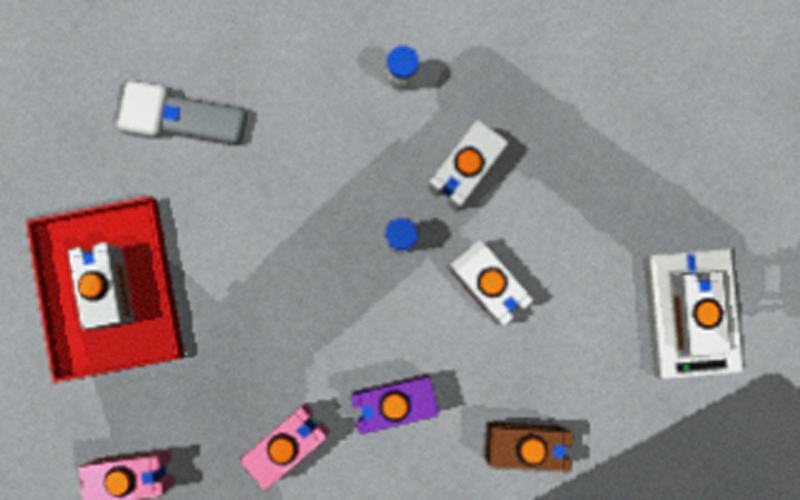

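View pics/f_scene.png

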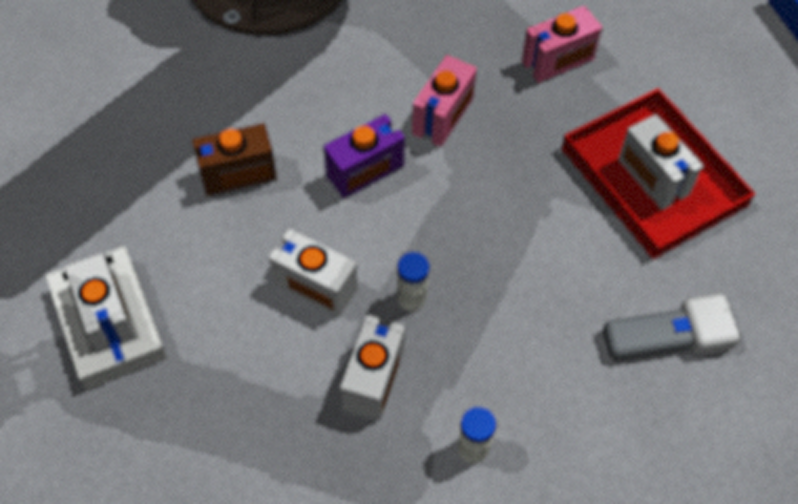

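View pics/f_w.png

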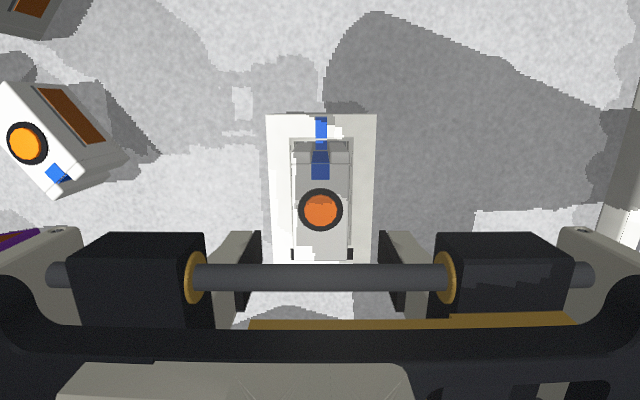

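Every height matches. The bay button reads 79.0 mm (78 expected for home with the button in, with the same +1 mm bias as B and D at 69.2 against 68). The tray button is out at 82.9.

```bash
python3 -c "
from bench import bot
bot.close_job(); print(bot.get_obs()['clock'])"
```

```text
the job is handed in; nothing more can be done
the job is handed in; nothing more can be done
```

I tested all four cassettes, put the faulty one in the red tray, loaded a sound one in the white bay and handed the job in. The last clock reading before that was 38.9 s of the 72 s allowed, and no verdict is reported.

- **Testing:** Three buttons stayed in. The fourth, on the cassette that stood near (660, 83), sprang back out, with its top at about 80 mm against 69 mm for two of the sound ones. The third sound one I first judged from the pictures.
- **Red tray:** The faulty cassette stands upright near the middle with its button out. Its button top reads 82.9 mm, against 82 expected.
- **White bay:** The sound cassette from (487, 90) is in with its notch on the rib. It went down with almost no side force and met the floor at the expected depth. Its button top reads 79.0 mm, against 78 for fully home with the button in; the camera also read about 1 mm high on the two cassettes left standing.
- **Everything else:** The other two sound cassettes stand where they were with their buttons in, at 69.2 mm against 68 expected. In the last pictures the vials and scanner look unmoved, and the arm is clear of everything.

No check failed. The only disagreement was a 1 to 3 mm offset between the top and wrist cameras on the bay position. I corrected for it before lowering the cassette.

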